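Pack the weighing bottle and snap the tub lid shut

ROBOT

A 6-joint arm with a two-finger parallel gripper is mounted at the origin on a cart in front of the work surface, level with it; the furniture and walls round the work are solid. World frame = base frame: x ahead of the robot, y to its left, z up, the work surface at z = 0. Lengths are in m, angles in rad, forces in N, time in s.
With the tool pointing down it reaches from about 0.35 to 0.775 m from the base axis. Payload 7.3 kg.
Tool frame: the origin (TCP) lies on the centre line of the jaws, within the pads' length; the fingertips stand 25 mm ahead of it and the grasp point (between the pads) lies 6 mm ahead of it; z points along the fingers, x is the direction in which the jaws open and shut, and the axes are right-handed (so a half turn about z gives the same grasp; the last joint's range is limited). The gripper opens to 92 mm and grips with 3 to 60 N. Pads are 19 mm wide; open, the fingers measure 130 mm over their backs; the gripper's body (75 mm by 190 mm) begins 47 mm behind the grasp point.
Start: joints at [-1.48, 0.342, 1.524, -0, 1.275, -0.146], TCP at [0.123, -0.51, 0.252] pointing down, gripper open.
Joint ranges: [-2.53, 2.53], [-0.77, 2.02], [0.04, 2.7], [-1, 4.14], [0.28, 2.66], [-3.11, 3.11]. Speed limits (rad/s): [2.57, 2.57, 3.14, 3.14, 3.14, 3.14].

INTERFACE

Orientations are given as a unit quaternion [x, y, z, w].
In Python, from plant import * gives the robot as it stands.
- The arm moves only by the tool apply_moves, never from a script. Its arguments are lists of equal length, an entry for each row: "dp": the shift along the tool's x, y, z in cm, a list of three; "twist": the turn about the tool's z in rad. In form: {"dp": [[tx, ty, tz], ...], "twist": [twist, ...]}. A call has 1 to 20 rows; each row shifts and turns the commanded pose from where the row before left it, along the tool's axes as they then stand; what a row does not reach is not made up. A row lasts 1/12 s, in which the tool goes at most 41.7 mm and 7.16 degrees, less where a joint would pass 70% of its speed; a pose out of reach is approached as far as the arm can. A call with a gripper value outside its range is refused whole. "fingers" is the opening, from -1 (shut) to 1 (fully open), so that 0 is half open, set as the call begins (left out, the last holds). The fingers move at their own pace and stop on an object; the grip force is fixed at half the most. Time passes only in rows, so rows that do not move let the fingers close. It gives the time, the measured TCP pose, the force and the opening at its end, in the units of the state.
- get_state(): the state, without advancing time (a new reading comes with each control period).
- snapshot(name): name is "scene" or "side" or "wrist"; returns a dict with "frame" (420x560x3 uint8, blue, green, red), "depth" (420x560 float32, m along the optical axis (not along the pixel's ray), 0 where there is no reading), "fx", "fy", "cx", "cy" (pixels), "R" (3x3) and "t" (3): a world point X has camera coordinates R X + t; the wrist camera has in their place "tool_from_camera" (4x4, takes a point from camera to tool coordinates, whose origin is the TCP and whose axes are the tool frame's). Camera axes: x right, y down, z forward; pixel columns grow to the right and rows downward; lengths in m; the calibration is good to about 2 mm. A picture is of the moment at which its call begins: read the wrist's pose just before it.
- hand_in(): hands the job in, once; it reports no verdict.
The state is a dict: "clock": time; "joint_positions": joint angles; "qvel": joint speeds; "tau": joint torques, N m; "tcp_pos": TCP position; "eef_rot": TCP orientation; "contact_force": force on the tool from outside, world axes, zero at the start; "ft_torque": the same for the moment, N m; "finger_gap": opening from 0.0 (shut) to 1.0 (fully open).
Only numpy, scipy, OpenCV 4.12 (cv2) and the standard library are available. Lean on these libraries where they do the work, as an engineer would, in place of code of your own. Each camera call takes 0.05 s, during which the arm holds its last target.

TASK

Stand the small glass weighing bottle upright inside the open white storage tub, then put the larger of the two lids on the tub and press it fully home, so that the spring clips at both ends snap over its edge. Leave the smaller lid, the petri dish and the weighing boat where they are.

Things in the scene. Friction and masses are not known exactly. Their poses are not given: they have to be found in the camera images.
- tub: Open white plastic tub, fixed to the worktop. Outside 150 (its x) x 104 (its y) x 78 mm high, walls 3 mm, floor 4 mm, inside 144 x 98 mm. Origin: centre of its underside, z up. An upright steel spring clip, 44 mm wide, 97 mm high, stands outside each short end (x = +80 and -80 mm), its slanted nose leaning in to x = 71.5 mm at 83 mm height. The lid's long side goes along x, either way round.
- clip_a (a joint): Spring clip at the tub's +x end: hinge angle in rad, 0 = at rest, upright (also when snapped over the lid), 0.05 to 0.08 when pushed outward by the lid. The lid's edge meets both noses some 12 mm before it is home; pressed down at its middle with roughly 5 to 12 N it pushes them outward, and they spring back over its top edge.
- clip_b (a joint): the same for the clip at the tub's -x end
- lid_grip (a point): Larger lid, fits the tub: plate 150 (its x) x 104 x 4 mm, on it a grip bar 70 (x) x 16 (y) x 30 mm high, below it a 12 mm deep plug rim, 141 x 95 mm, rounded below (1.5 mm play each side in the tub). Point: inside the bar, 10 mm below its top, 20 mm above the plate, 36 mm above the rim's underside on which the lid stands; 102 mm above the tub's underside when home. z up. About 0.09 kg.
- small_lid_grip (a point): The smaller white lid (112 x 80 mm), of the same shape with the same grip bar; belongs to another tub, to be left alone. The point lies in its grip bar as on the larger lid.
- bottle_mid (a point): Low glass weighing bottle with its stopper fixed in it, 58 mm high, standing upright on the worktop: body 36 mm in diameter up to 34 mm height, above it the stopper, 42 mm in diameter at its widest, narrowing to a knob. Point: on its axis, half-way up, 29 mm above its underside. About 0.045 kg.
- petri: round petri dish, 60 mm in diameter, 15 mm high, origin at the centre of its underside; to be left alone
- boat: square white weighing boat, 62 x 62 x 16 mm, origin at the centre of its underside; to be left alone
Mind the look-alikes: they are no part of the job. What is shaped like the part that bears bottle_mid but blue is not meant.

How it is judged:
On the way, in this order (a step that is already met when the one before it is completed fails the run):
1. the weighing bottle stands upright on the tub's floor (x of bottle_mid in the frame of tub between -0.06 and 0.06 m and y of bottle_mid in the frame of tub between -0.04 and 0.04 m and z of bottle_mid in the frame of tub between 0.025 and 0.04 m and angle between bottle_mid's own z axis and vertical below 0.15 rad), for 0.2 s.
2. the larger lid is fully home on the tub with both clips snapped over it (x of lid_grip in the frame of tub between -0.004 and 0.004 m and y of lid_grip in the frame of tub between -0.004 and 0.004 m and z of lid_grip in the frame of tub between 0.099 and 0.105 m and angle between the z axis of lid_grip and the z axis of tub, either way round below 0.03 rad and angle between the x axis of lid_grip and the x axis of tub, either way round below 0.05 rad and value of joint each of clip_a, clip_b below 0.025 rad), for 0.2 s.
At the end, for the whole second after the job is handed in: The bottle stands inside the tub on its floor, upright within 0.15 rad. The larger lid is level (within 0.03 rad), aligned with the tub (within 0.05 rad), centred within 4 mm and home within 3 mm, and both spring clips are back within 0.025 rad of rest, over its edge (all of step 1 and all of step 2); the robot touches nothing.
It fails at once if the smaller lid is moved by more than 40 mm (distance of small_lid_grip from where it was at the start of the episode above 0.04 m).
It fails at once if the petri dish is moved by more than 40 mm (distance of petri from where it was at the start of the episode above 0.04 m).
It fails at once if the weighing boat is moved by more than 40 mm (distance of boat from where it was at the start of the episode above 0.04 m).
It also fails if it takes over 51 s, if anything falls off the work surface, if the arm or the gripper's body presses on something with over 40 N, if the wrist force passes 120 N, or if a joint passes its speed limit or range.

## Working session

There is one attempt and no reset: what is moved stays moved. The work goes in short steps, Python scripts to look and compute and a tool call to move; the robot and the scene stay as the last step left them, time stands still between calls to the robot, and variables do not carry over. Pictures are saved under pics/ and viewed, and the job is handed in when it is done.

Besides the shell and the picture viewer there is one more tool, called after "Call:" by a JSON object that holds its "name" and its "arguments". apply_moves: Moves the arm, as the interface text tells. Its arguments: {"type":"object","properties":{"dp":{"type":"array"},"twist":{"type":"array"},"fingers":{"type":"number"}},"required":["dp","twist"]}

```bash
mkdir -p pics; ls; cat > h.py <<'E'
from plant import *
import numpy as np, cv2
from scipy.spatial.transform import Rotation as Rot
def take(name,fn):
    st=get_state(); s=snapshot(name); cv2.imwrite('pics/'+fn+'.png',s['frame'])
    np.savez('pics/'+fn+'.npz',**{k:v for k,v in s.items()},p=st['tcp_pos'],q=st['eef_rot'])
    return s,st
def cloud(fn):
    s=np.load('pics/'+fn+'.npz'); d=s['depth']; v,u=np.mgrid[0:d.shape[0],0:d.shape[1]]
    P=np.stack([(u-s['cx'])/s['fx']*d,(v-s['cy'])/s['fy']*d,d],-1)
    if 'R' in s: W=(P-s['t'])@s['R']
    else:
        T=s['tool_from_camera']; W=P@T[:3,:3].T+T[:3,3]; W=W@Rot.from_quat(s['q']).as_matrix().T+s['p']
    W[d==0]=np.nan
    return W
E
python3 - <<'E'
from h import *
for n in('scene','side','wrist'):
    s,st=take(n,n+'0')
print(st)
E
```

```text
pics
{'clock': 0.1, 'joint_positions': array([-1.47999479e+00,  3.42643544e-01,  1.52489023e+00, -3.46806253e-05,
        1.27541406e+00, -1.46006998e-01]), 'qvel': array([-6.08922822e-05,  1.33379548e-04, -2.06287482e-03,  1.25917853e-04,
        1.13448529e-04,  2.06342239e-03]), 'tau': array([ 1.54333255e-03, -4.32003736e+01, -2.44694638e+01,  7.19102542e-02,
        5.26094693e-02, -5.85068301e-05]), 'tcp_pos': array([ 0.12314483, -0.51002279,  0.25113029]), 'eef_rot': array([ 7.85687819e-01, -6.18622818e-01, -4.77768377e-04, -4.80768393e-04]), 'contact_force': array([-0.86683916, -0.4755009 , -0.22397266]), 'ft_torque': array([ 0.00443473, -0.04826703, -0.00983601]), 'finger_gap': 0.9989292343982568}
```

View pics/scene0.png

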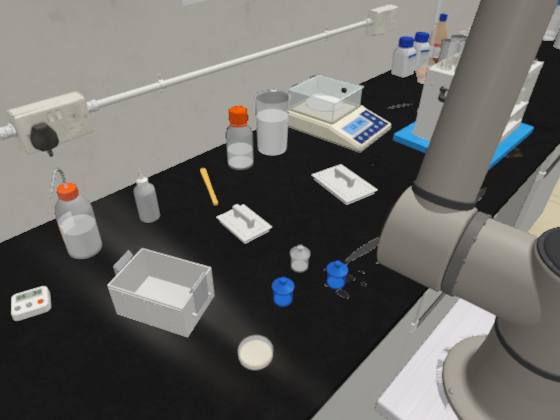

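View pics/side0.png

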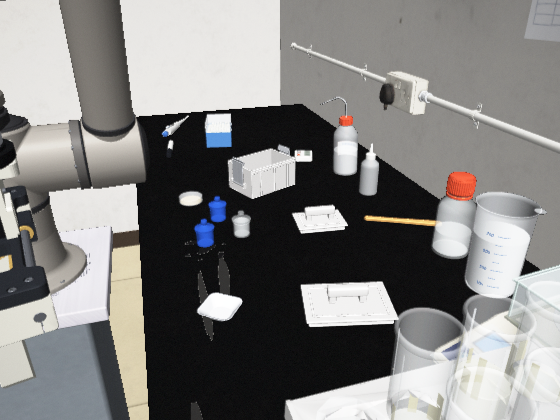

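View pics/wrist0.png

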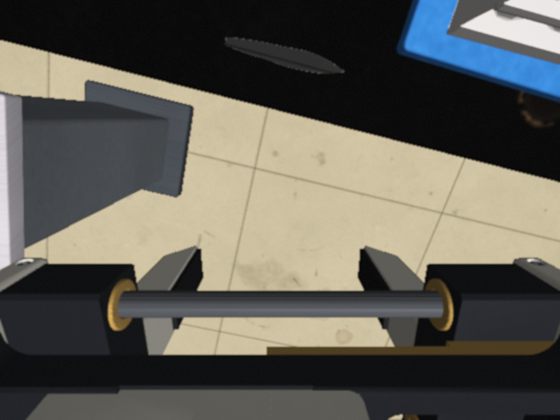

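The scene view shows the tub at (160,290), the clear bottle at (300,258) with blue ones beside it, the nearer lid at (244,222), the far lid at (344,183) and the petri dish at (256,352). The side view has the boat at (220,307), the far lid at (348,300) and the bottle at (241,224). Next I'll measure positions from the depth.

```bash
python3 - <<'E'
from h import *
W=cloud('scene0'); V=cloud('side0')
def comp(W,u0,u1,v0,v1,z0,z1):
    P=W[v0:v1,u0:u1].reshape(-1,3); m=(P[:,2]>z0)&(P[:,2]<z1); P=P[m]
    if len(P)<5: print('none');return
    r=cv2.minAreaRect((P[:,:2]*1000).astype(np.float32)); print(len(P),'c',np.round(r[0],1),'size',np.round(r[1],1),'ang',round(r[2],1),'z',P[:,2].min().round(4),P[:,2].max().round(4),'mean',P.mean(0).round(4))
for n,A,b in(('scene',W,dict(big=(305,382,160,206),small=(210,275,200,245),bot=(286,314,242,274),tub=(104,220,246,335),petri=(232,278,332,374))),('side',V,dict(big=(295,402,275,330),small=(285,352,200,237),bot=(230,253,208,240),tub=(222,305,140,200),boat=(192,246,285,325)))):
    for k,w in b.items():
        print(n,k); 
        for z in ((0.003,.3),(0.01,.02),(.03,.08),(.07,.083),(.083,.11)): print(z,end=' ');comp(A,*w,*z)
E
```

```text
scene big
(0.003, 0.3) 1329 c [ 574.2 -252.1] size [174.3 194.5] ang 78.4 z 0.003 0.0463 mean [ 0.539  -0.2705  0.0175]
(0.01, 0.02) 1060 c [ 547.3 -281.1] size [107.1 154. ] ang 76.7 z 0.0101 0.0199 mean [ 0.5392 -0.2711  0.0144]
(0.03, 0.08) 171 c [ 548.4 -279. ] size [17.5 73.3] ang 76.8 z 0.0301 0.0463 mean [ 0.5435 -0.2759  0.0401]
(0.07, 0.083) none
(0.083, 0.11) none
scene small
(0.003, 0.3) 1158 c [648.3  15.3] size [ 82.  190.9] ang 84.0 z 0.0031 0.0472 mean [0.6056 0.0249 0.0192]
(0.01, 0.02) 853 c [639.3  16.3] size [ 82.  172.8] ang 84.0 z 0.0102 0.0198 mean [0.6035 0.0256 0.0146]
(0.03, 0.08) 208 c [610.3  19.6] size [17.2 70.2] ang 81.8 z 0.0301 0.0472 mean [0.6067 0.0226 0.0409]
(0.07, 0.083) none
(0.083, 0.11) none
scene bot
(0.003, 0.3) 437 c [430.2  27.6] size [41.2 40.1] ang 38.6 z 0.0032 0.0575 mean [0.4251 0.0333 0.0321]
(0.01, 0.02) 61 c [424.4  35.5] size [36.  17.3] ang 35.4 z 0.0103 0.0199 mean [0.423  0.0379 0.0149]
(0.03, 0.08) 267 c [430.2  27.6] size [41.2 40.1] ang 38.6 z 0.0302 0.0575 mean [0.4271 0.0307 0.042 ]
(0.07, 0.083) none
(0.083, 0.11) none
sce
[... 1992 characters left out ...]
0469]
(0.01, 0.02) 325 c [599.2 417.6] size [463.  253.3] ang 82.8 z 0.01 0.02 mean [0.5765 0.324  0.015 ]
(0.03, 0.08) 1830 c [544.  274.3] size [167.3 114. ] ang 22.9 z 0.03 0.0799 mean [0.5434 0.266  0.0565]
(0.07, 0.083) 441 c [544.3 274.7] size [166.2 110.3] ang 23.7 z 0.07 0.083 mean [0.5467 0.2693 0.0751]
(0.083, 0.11) 129 c [543.8 274.3] size [164.3  46. ] ang 23.1 z 0.0835 0.0981 mean [0.5387 0.2707 0.0906]
side boat
(0.003, 0.3) 620 c [ 341.5 -221.5] size [103.9  81.6] ang 81.7 z 0.003 0.0194 mean [ 0.3372 -0.2245  0.0114]
(0.01, 0.02) 386 c [ 336.2 -235.4] size [66.9 63.6] ang 54.7 z 0.01 0.0194 mean [ 0.3369 -0.225   0.0144]
(0.03, 0.08) none
(0.07, 0.083) none
(0.083, 0.11) none
```

```bash
python3 - <<'E'
import cv2
a=cv2.imread('pics/scene0.png');b=cv2.imread('pics/side0.png')
cv2.imwrite('pics/z1.png',cv2.resize(a[230:345,95:325],None,fx=3.4,fy=3.4,interpolation=2))
cv2.imwrite('pics/z2.png',cv2.resize(b[140:330,180:405],None,fx=3.1,fy=3.1,interpolation=2))
E
```

```text
(no output)
```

View pics/z1.png

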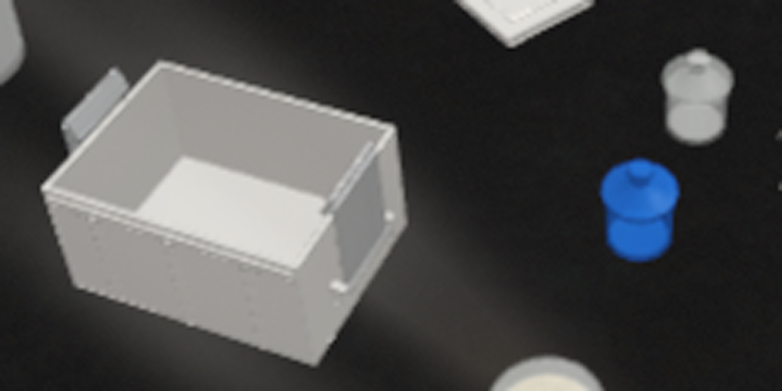

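View pics/z2.png

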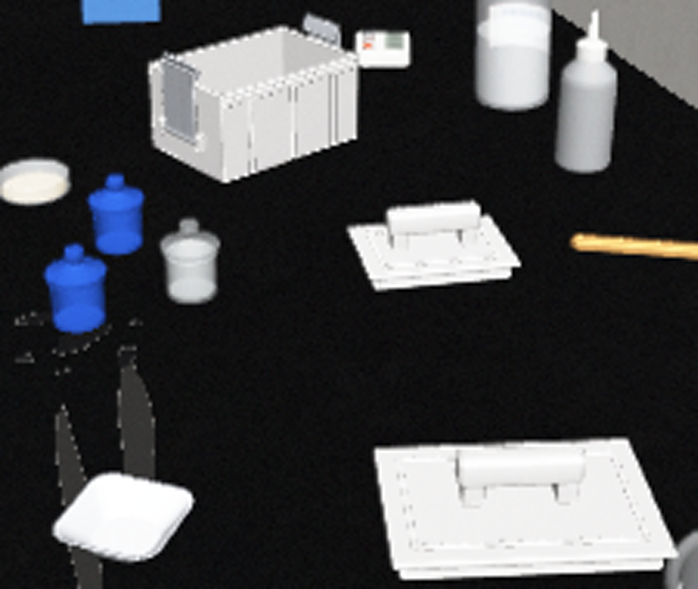

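```bash
cat >> h.py <<'E'
def plan(pos,yaw_deg,p0=None,yaw0=None):
    """shift in tool axes (cm, at the start orientation) and twist needed; yaw=angle of tool x in world, mod 180 -> also alt"""
    st=get_state(); R=Rot.from_quat(st['eef_rot']).as_matrix(); p=np.array(st['tcp_pos']) if p0 is None else np.array(p0)
    y=np.arctan2(R[1,0],R[0,0]) if yaw0 is None else np.radians(yaw0)
    Ri=np.array([[np.cos(y),np.sin(y),0],[np.sin(y),-np.cos(y),0],[0,0,-1]])
    d=Ri.T@(np.array(pos)-p)*100
    tw=-((np.radians(yaw_deg)-y+np.pi/2)%np.pi-np.pi/2)
    print('pos',p.round(4),'yaw',np.degrees(y).round(2),'tilt',np.degrees(np.arccos(-R[2,2])).round(2),'j6',st['joint_positions'][5].round(3),'| total tool shift cm',d.round(2),'twist',tw.round(4),'t',st['clock'])
    return d,tw
E
python3 - <<'E'
from h import *
s=np.load('pics/wrist0.npz'); print(s['tool_from_camera'].round(3),s['fx'],s['cx'],s['cy'])
W=cloud('scene0');V=cloud('side0')
for n,A in(('scene0',W),('side0',V)):
    f=cv2.imread('pics/%s.png'%n).astype(int)
    m=((f[...,0]>150)&(f[...,2]<90)&(A[...,2]<.07)&(A[...,2]>.03)&(A[...,0]<.6)).astype(np.uint8)
    k,l,stt,c=cv2.connectedComponentsWithStats(m)
    for i in range(1,k):
        if stt[i,4]>30: P=A[l==i]; print(n,c[i],cv2.minAreaRect((P[:,:2]*1000).astype(np.float32)))
plan([.44,-.22,.25],-76.4)
plan([.43,-.0,.25],-76.4)
E
```

```text
[[ 1.    -0.001 -0.     0.001]
 [ 0.001  0.954  0.299 -0.082]
 [-0.    -0.299  0.954 -0.133]
 [ 0.     0.     0.     1.   ]] 298.28553737005706 280.03217963151985 211.0932738835537
scene0 [336.67407407 269.86296296] ((346.05987548828125, 9.41738510131836), (39.87997055053711, 40.19145202636719), 52.04347229003906)
scene0 [282.49350649 286.5974026 ] ((392.3739318847656, 116.64311218261719), (39.283199310302734, 40.78055953979492), 56.60549545288086)
side0 [217.15697674 204.81395349] ((392.78997802734375, 109.08907318115234), (33.5074348449707, 37.379791259765625), 79.55928039550781)
side0 [203.96818182 228.14545455] ((347.27508544921875, 4.523960113525391), (40.449222564697266, 37.77686309814453), 81.39405059814453)
pos [ 0.1231 -0.5101  0.2512] yaw -76.43 tilt 0.07 j6 -0.146 | total tool shift cm [-20.76 -37.61   0.12] twist -0.0006 t 0.15
pos [ 0.1231 -0.5101  0.2512] yaw -76.43 tilt 0.07 j6 -0.146 | total tool shift cm [-42.39 -41.79   0.12] twist -0.0006 t 0.15
```

```bash
python3 - <<'E'
from h import *
for n in('scene0','side0'):
    W=cloud(n).reshape(-1,3); W=W[~np.isnan(W[:,0])]
    print(n)
    for x in np.arange(.1,.85,.1):
        print('x%.1f'%x,[ '%.2f'%(W[(abs(W[:,0]-x-.05)<.05)&(abs(W[:,1]-y-.05)<.05)][:,2].max(initial=-1)) for y in np.arange(-.8,.6,.1)])
E
```

```text
scene0
x0.1 ['-1.00', '-1.00', '-1.00', '-1.00', '-1.00', '-1.00', '0.54', '0.54', '0.40', '0.00', '-1.00', '-1.00', '-1.00', '-1.00']
x0.2 ['0.02', '0.00', '0.00', '0.00', '-0.19', '-0.10', '0.00', '0.54', '0.40', '0.00', '0.00', '0.00', '-1.00', '-1.00']
x0.3 ['0.22', '0.02', '-1.00', '-1.00', '-1.00', '0.00', '0.00', '0.04', '0.06', '0.06', '0.02', '0.00', '0.00', '-1.00']
x0.4 ['0.31', '0.31', '0.02', '0.00', '0.02', '0.02', '0.00', '0.00', '0.06', '0.04', '0.10', '0.08', '0.00', '0.00']
x0.5 ['0.31', '0.31', '0.02', '0.00', '0.02', '0.05', '0.00', '0.02', '0.05', '0.00', '0.08', '0.08', '0.00', '0.00']
x0.6 ['0.00', '0.05', '0.06', '0.06', '0.02', '0.02', '0.00', '0.02', '0.05', '0.00', '0.10', '0.10', '0.02', '0.00']
x0.7 ['0.00', '0.14', '0.15', '0.14', '0.17', '0.17', '0.12', '0.01', '0.01', '0.14', '0.16', '0.22', '0.02', '0.00']
x0.8 ['0.00', '0.14', '0.14', '0.14', '0.17', '0.17', '0.17', '0.01', '0.00', '0.13', '0.25', '0.25', '0.00', '-1.00']
side0
x0.1 ['-1.00', '0.33', '0.50', '0.44', '-1.00', '-1.00', '0.49', '0.49', '0.29', '0.00', '-0.79', '-0.79', '-0.79', '-0.79']
x0.2 ['-1.00', '-1.00', '-1.00', '0.00', '0.00', '0.02', '0.49', '0.48', '0.29', '0.00', '0.00', '0.00', '0.00', '0.00']
x0.3 ['0.31', '0.31', '-1.00', '0.00', '0.00', '0.02', '0.02', '0.05', '0.06', '0.06', '0.02', '0.00', '0.00', '0.02']
x0.4 ['0.31', '0.31', '-1.00', '0.00', '0.02', '0.02', '0.00', '0.00', '0.06', '0.08', '0.10', '0.08', '0.00', '0.00']
x0.5 ['-1.00', '0.31', '-1.00', '0.00', '0.02', '0.05', '0.00', '0.02', '0.05', '0.08', '0.08', '0.08', '-1.00', '0.00']
x0.6 ['-1.00', '-1.00', '-1.00', '-1.00', '0.02', '0.02', '0.00', '0.02', '0.05', '0.00', '0.10', '0.10', '0.02', '0.00']
x0.7 ['-1.00', '-1.00', '-1.00', '0.14', '0.17', '0.17', '0.11', '0.01', '0.01', '0.14', '0.16', '0.22', '0.02', '0.00']
x0.8 ['-1.00', '-1.00', '-1.00', '0.14', '0.17', '0.17', '0.17', '0.01', '0.00', '0.14', '0.25', '0.22', '0.00', '0.00']
```

Call:
{"name": "apply_moves", "arguments": {"dp": [[-1.6, -2.9, 0], [-1.6, -2.9, 0], [-1.6, -2.9, 0], [-1.6, -2.9, 0], [-1.6, -2.9, 0], [-1.6, -2.9, 0], [-1.6, -2.9, 0], [-1.6, -2.9, 0], [-1.6, -2.9, 0], [-1.6, -2.9, 0], [-1.6, -2.9, 0], [-1.6, -2.9, 0], [-1.6, -2.9, 0], [0, 0, 0], [0, 0, 0]], "twist": [0, 0, 0, 0, 0, 0, 0, 0, 0, 0, 0, 0, 0, 0, 0], "fingers": 1}}

```text
clock: 1.4
tcp_pos: [0.4415, -0.2185, 0.2513]
eef_rot: [0.787, -0.617, -0.0, 0.0]
contact_force: [0.7, -0.2, -0.2]
finger_gap: 1.003
```

```bash
python3 - <<'E'
from h import *
s,st=take('wrist','wrist1')
plan([.43,.1,.25],60)
W=cloud('wrist1').reshape(-1,3)
for z in ((.01,.02),(.03,.06)):
    P=W[(W[:,2]>z[0])&(W[:,2]<z[1])&(abs(W[:,0]-.547)<.11)&(abs(W[:,1]+.283)<.11)]
    print(len(P),cv2.minAreaRect((P[:,:2]*1000).astype(np.float32)),np.median(P[:,2]),P[:,2].max())
E
```

```text
pos [ 0.4407 -0.2194  0.2514] yaw -76.34 tilt 0.06 j6 0.715 | total tool shift cm [-31.29  -6.5    0.14] twist 0.7621 t 1.45
10810 ((547.2614135742188, -284.653076171875), (104.21183776855469, 150.291015625), 76.64422607421875) 0.016319795777210225 0.01981520344785556
1094 ((547.109130859375, -284.45172119140625), (16.38853645324707, 69.60066986083984), 76.60809326171875) 0.045643968479401276 0.04845878740820819
```

View pics/wrist1.png

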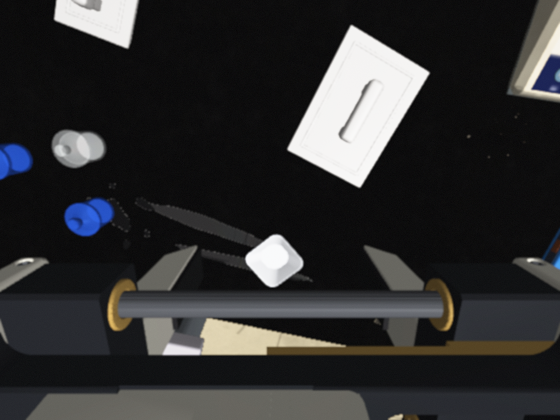

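Call:
{"name": "apply_moves", "arguments": {"dp": [[-2.94, -0.58, 0], [-2.94, -0.58, 0], [-2.94, -0.58, 0], [-2.94, -0.58, 0], [-2.94, -0.58, 0], [-2.94, -0.58, 0], [-2.94, -0.58, 0], [-2.94, -0.58, 0]], "twist": [0, 0, 0, 0, 0, 0, 0, 0]}}

```text
clock: 2.12
tcp_pos: [0.4301, 0.0197, 0.2518]
eef_rot: [0.785, -0.62, 0.0, 0.0]
contact_force: [1.1, -0.4, 0.6]
finger_gap: 1.002
```

Call:
{"name": "apply_moves", "arguments": {"dp": [[0, 0, 0], [0, 0, 0], [0, 0, 0], [0, 0, 0], [0, 0, 0], [0, 0, 0], [0, 0, 0], [0, 0, 0], [0, 0, 0], [0, 0, 0], [0, 0, 0], [0, 0, 0], [0, 0, 0], [0, 0, 0], [0, 0, 0], [0, 0, 0], [0, 0, 0], [0, 0, 0], [0, 0, 0], [0, 0, 0]], "twist": [-0.119, -0.119, -0.119, -0.119, -0.119, -0.119, -0.119, -0.119, -0.119, -0.119, -0.119, -0.119, -0.119, -0.119, -0.119, -0.119, -0.119, -0.119, -0.119, -0.119]}}

```text
clock: 3.78
tcp_pos: [0.4304, 0.0183, 0.2517]
eef_rot: [0.865, 0.501, -0.0, 0.0]
contact_force: [-0.5, 0.4, -0.6]
finger_gap: 1.001
```

```bash
python3 - <<'E'
from h import *
s,st=take('wrist','wrist2')
W=cloud('wrist2')
A=W.reshape(-1,3)
for c in ((.430,.025),(.346,.007),(.392,.112)):
  for z in ((.008,.03),(.032,.045),(.05,.07)):
    P=A[(A[:,2]>z[0])&(A[:,2]<z[1])&(np.hypot(A[:,0]-c[0],A[:,1]-c[1])<.04)]
    if len(P)>4: print(c,z,len(P),cv2.minAreaRect((P[:,:2]*1000).astype(np.float32)),cv2.minEnclosingCircle((P[:,:2]*1000).astype(np.float32)),P[:,2].max())
plan([.43,.0225,.25],60)
E
```

```text
(0.43, 0.025) (0.008, 0.03) 39 ((418.0146484375, 30.299278259277344), (27.71552848815918, 6.239144325256348), 65.01554870605469) ((420.84228515625, 28.981666564941406), 13.857863426208496) 0.0228921437014607
(0.43, 0.025) (0.032, 0.045) 789 ((431.6839599609375, 24.01699447631836), (40.29289245605469, 40.69694519042969), 59.677677154541016) ((431.9980773925781, 23.943504333496094), 21.05933952331543) 0.04499313656636636
(0.43, 0.025) (0.05, 0.07) 130 ((431.48492431640625, 23.8074951171875), (13.660572052001953, 13.07368278503418), 59.90623474121094) ((431.6750183105469, 23.86530876159668), 7.229734420776367) 0.05911937392464661
(0.346, 0.007) (0.008, 0.03) 6 ((351.84320068359375, 24.541744232177734), (1.3848944902420044, 14.709552764892578), 77.96250915527344) ((351.6987609863281, 23.864524841308594), 7.3548760414123535) 0.011661946861427686
(0.346, 0.007) (0.032, 0.045) 925 ((348.54913330078125, 7.346138000488281), (41.768218994140625, 40.14955520629883), 60.15617370605469) ((348.497314453125, 7.300128936767578), 20.984149932861328) 0.044999823526441524
(0.346, 0.007) (0.05, 0.07) 15
[... 250 characters left out ...]
88281), (3.334284543991089, 20.585512161254883), 60.99154281616211) ((387.63568115234375, 100.40179443359375), 10.292856216430664) 0.01813542780626798
(0.392, 0.112) (0.032, 0.045) 962 ((394.7113342285156, 113.96969604492188), (41.688926696777344, 40.82818603515625), 85.53689575195312) ((394.9827575683594, 114.00322723388672), 21.064916610717773) 0.04499825198914004
(0.392, 0.112) (0.05, 0.07) 164 ((394.94842529296875, 113.5809555053711), (13.91983699798584, 14.264229774475098), 60.4415283203125) ((394.8173828125, 113.7027587890625), 7.4071760177612305) 0.05884744875434769
pos [0.4304 0.0183 0.2517] yaw 60.55 tilt 0.04 j6 -1.192 | total tool shift cm [ 0.35 -0.24  0.17] twist 0.0095 t 3.8333
```

View pics/wrist2.png

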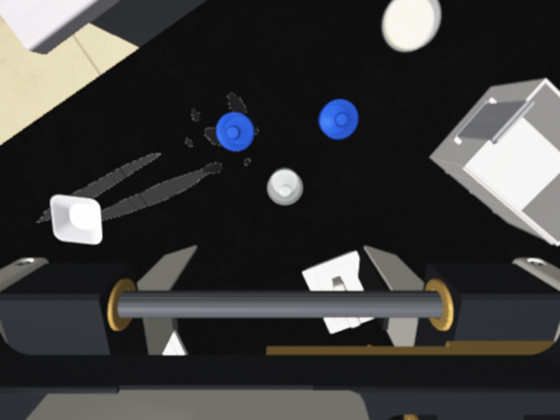

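Call:
{"name": "apply_moves", "arguments": {"dp": [[0.27, -0.1, 1.5], [0.27, -0.1, 3], [0, 0, 3], [0, 0, 3], [0, 0, 3], [0, 0, 3], [0, 0, 2], [0, 0, 1.2], [0, 0, 0.87], [0, 0, 0], [0, 0, 0]], "twist": [0, 0, 0, 0, 0, 0, 0, 0, 0, 0, 0]}}

```text
clock: 4.75
tcp_pos: [0.4318, 0.0249, 0.0462]
eef_rot: [0.867, 0.499, -0.0, 0.0]
contact_force: [-0.0, -0.0, 0.4]
finger_gap: 1.001
```

Call:
{"name": "apply_moves", "arguments": {"dp": [[0, 0, 0], [0, 0, 0], [0, 0, 0], [0, 0, 0], [0, 0, 0], [0, 0, 0]], "twist": [0, 0, 0, 0, 0, 0], "fingers": -1}}

```text
clock: 5.25
tcp_pos: [0.4319, 0.0255, 0.0462]
eef_rot: [0.866, 0.5, 0.0, 0.0]
contact_force: [-0.2, 0.3, 0.2]
finger_gap: 0.611
```

```bash
python3 - <<'E'
from h import *
take('wrist','wrist3');print(get_state()['finger_gap']*92)
plan([.5435,.277,.25],113.7)
E
```

```text
52.65683614038637
pos [0.4318 0.0255 0.0461] yaw 59.94 tilt 0.02 j6 -1.164 | total tool shift cm [ 27.36  -2.93 -20.39] twist -0.9384 t 5.3
```

View pics/wrist3.png

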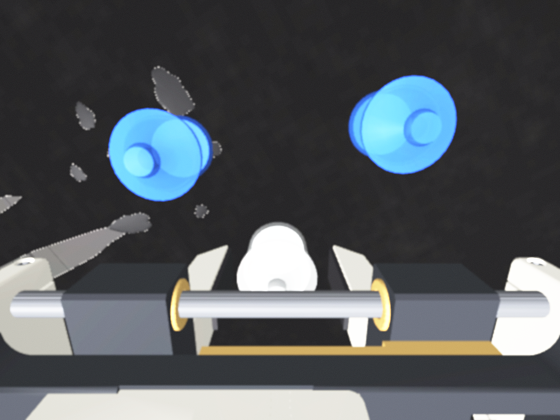

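The fingers are still closing, with gaps visible on both sides of the bottle at (275,270). I'll give them more time.

Call:
{"name": "apply_moves", "arguments": {"dp": [[0, 0, 0], [0, 0, 0], [0, 0, 0], [0, 0, 0], [0, 0, 0]], "twist": [0, 0, 0, 0, 0]}}

```text
clock: 5.72
tcp_pos: [0.4318, 0.0255, 0.046]
eef_rot: [0.866, 0.499, -0.0, 0.0]
contact_force: [0.9, -0.3, 0.4]
finger_gap: 0.433
```

```bash
python3 - <<'E'
from h import *
take('wrist','wrist4');print(get_state()['finger_gap']*92)
E
```

```text
39.67451197721032
```

View pics/wrist4.png

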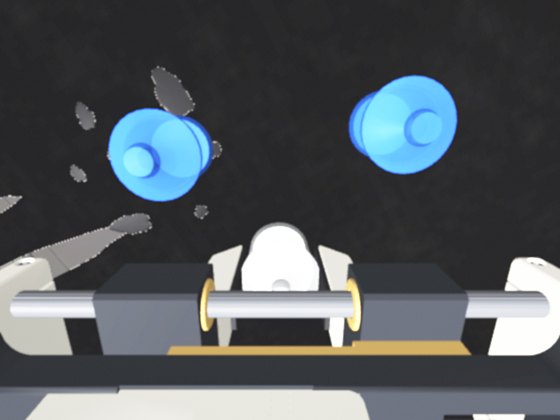

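Call:
{"name": "apply_moves", "arguments": {"dp": [[0, 0, -1], [0, 0, -2], [0, 0, -3], [0, 0, -3.2], [0, 0, -3.2], [0, 0, -3], [2.1, -0.2, 0], [3.3, -0.36, 0], [3.3, -0.36, 0], [3.3, -0.36, 0], [3.3, -0.36, 0], [3.3, -0.36, 0], [3.3, -0.36, 0], [3.3, -0.36, 0], [2.1, -0.2, 0]], "twist": [0, 0, 0, 0, 0, 0, 0, 0, 0, 0, 0, 0, 0, 0, 0]}}

```text
clock: 7.02
tcp_pos: [0.5437, 0.2791, 0.1994]
eef_rot: [0.866, 0.5, -0.0, -0.0]
contact_force: [-0.2, -0.7, 0.2]
finger_gap: 0.429
```

Call:
{"name": "apply_moves", "arguments": {"dp": [[0, 0, 0], [0, 0, 0], [0, 0, 0], [0, 0, 0], [0, 0, 0], [0, 0, 0], [0, 0, 0], [0, 0, 0], [0, 0, 0], [0, 0, 0], [0, 0, 0], [0, 0, 0]], "twist": [-0.06, -0.1, -0.1, -0.1, -0.1, -0.1, -0.1, -0.1, -0.1, -0.078, 0, 0]}}

```text
clock: 8.02
tcp_pos: [0.5431, 0.2763, 0.1996]
eef_rot: [0.548, 0.836, -0.0, -0.0]
contact_force: [-0.6, -0.8, -0.6]
finger_gap: 0.434
```

```bash
python3 - <<'E'
from h import *
take('wrist','wrist5');print(get_state()['finger_gap']*92)
plan([.5435,.277,.2],113.7)
A=cloud('wrist5').reshape(-1,3); A=A[(abs(A[:,0]-.543)<.13)&(abs(A[:,1]-.277)<.13)]
for z in ((.072,.082),(.085,.1),(.06,.085)):
    P=A[(A[:,2]>z[0])&(A[:,2]<z[1])]
    if len(P)>4: print(z,len(P),cv2.minAreaRect((P[:,:2]*1000).astype(np.float32)))
E
```

```text
39.78204020702965
pos [0.5431 0.2763 0.1997] yaw 113.53 tilt 0.04 j6 -1.636 | total tool shift cm [ 0.05  0.06 -0.03] twist -0.003 t 8.0667
(0.072, 0.082) 1603 ((524.7373657226562, 268.1520080566406), (119.97457885742188, 107.571533203125), 23.508935928344727)
(0.085, 0.1) 742 ((474.29827880859375, 246.19985961914062), (9.998127937316895, 43.76494598388672), 23.536062240600586)
(0.06, 0.085) 2222 ((525.3658447265625, 268.65911865234375), (121.6176528930664, 107.81591033935547), 23.665504455566406)
```

View pics/wrist5.png

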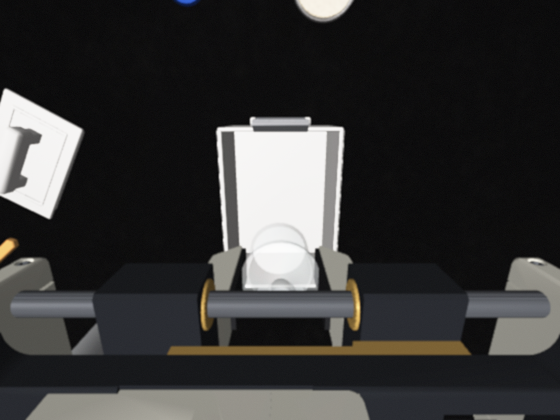

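Call:
{"name": "apply_moves", "arguments": {"dp": [[0.05, 0.06, 1], [0, 0, 2], [0, 0, 2.5], [0, 0, 2.5], [0, 0, 2.5], [0, 0, 2], [0, 0, 1], [0, 0, 0.7], [0, 0, 0.4], [0, 0, 0.3], [0, 0, 0], [0, 0, 0]], "twist": [0, 0, 0, 0, 0, 0, 0, 0, 0, 0, 0, 0]}}

```text
clock: 9.07
tcp_pos: [0.5442, 0.2772, 0.0518]
eef_rot: [0.547, 0.837, 0.001, 0.001]
contact_force: [-0.3, -0.2, -1.5]
finger_gap: 0.434
```

Call:
{"name": "apply_moves", "arguments": {"dp": [[0, 0, 0.08], [0, 0, 0]], "twist": [0, 0, 0]}}

```text
schema error: expected 2 entries
```

Call:
{"name": "apply_moves", "arguments": {"dp": [[0, 0, 0.08], [0, 0, 0]], "twist": [0, 0]}}

```text
clock: 9.23
tcp_pos: [0.544, 0.2772, 0.0509]
eef_rot: [0.547, 0.837, 0.0, 0.0]
contact_force: [-0.5, 0.2, 0.8]
finger_gap: 0.437
```

Call:
{"name": "apply_moves", "arguments": {"dp": [[0, 0, 0], [0, 0, 0], [0, 0, 0], [0, 0, 0], [0, 0, 0]], "twist": [0, 0, 0, 0, 0], "fingers": 0.1}}

```text
clock: 9.65
tcp_pos: [0.5437, 0.2771, 0.0503]
eef_rot: [0.547, 0.837, 0.0, 0.0]
contact_force: [-0.7, 0.4, -0.5]
finger_gap: 0.547
```

Call:
{"name": "apply_moves", "arguments": {"dp": [[0, 0, -0.5], [0, 0, -1], [0, 0, -2], [0, 0, -3], [0, 0, -4], [0, 0, -4], [0, 0, -3], [0, 0, 0], [0, 0, 0]], "twist": [0, 0, 0, 0, 0, 0, 0, 0, 0]}}

```text
clock: 10.4
tcp_pos: [0.5444, 0.2774, 0.2283]
eef_rot: [0.547, 0.837, 0.002, 0.002]
contact_force: [0.4, 0.1, -0.5]
finger_gap: 0.546
```

```bash
python3 - <<'E'
from h import *
take('wrist','wrist6')
take('scene','scene6')
plan([.5472,-.2845,.226],76.7)
A=cloud('wrist6').reshape(-1,3); A=A[(abs(A[:,0]-.543)<.14)&(abs(A[:,1]-.277)<.14)]
for z in ((.072,.082),(.085,.1),(.06,.085)):
    P=A[(A[:,2]>z[0])&(A[:,2]<z[1])]
    if len(P)>4: print(z,len(P),cv2.minAreaRect((P[:,:2]*1000).astype(np.float32)))
P=A[(np.hypot(A[:,0]-.544,A[:,1]-.277)<.03)&(A[:,2]>.02)&(A[:,2]<.07)]; print(len(P),P[:,2].max(),cv2.minEnclosingCircle((P[:,:2]*1000).astype(np.float32)))
E
```

```text
pos [0.543  0.2769 0.2247] yaw 113.68 tilt 0.07 j6 -1.638 | total tool shift cm [-51.58 -22.16  -0.13] twist 0.6454 t 10.5
(0.072, 0.082) 1881 ((546.4883422851562, 277.7445068359375), (153.5885009765625, 107.5753173828125), 23.54659652709961)
(0.085, 0.1) 1119 ((543.6448364257812, 276.27996826171875), (160.99606323242188, 43.84843063354492), 23.47932243347168)
(0.06, 0.085) 2946 ((546.876953125, 277.9138488769531), (154.4363250732422, 107.5753173828125), 23.54659652709961)
1144 0.06295528195299727 ((544.8577270507812, 276.56463623046875), 21.03632926940918)
```

View pics/wrist6.png

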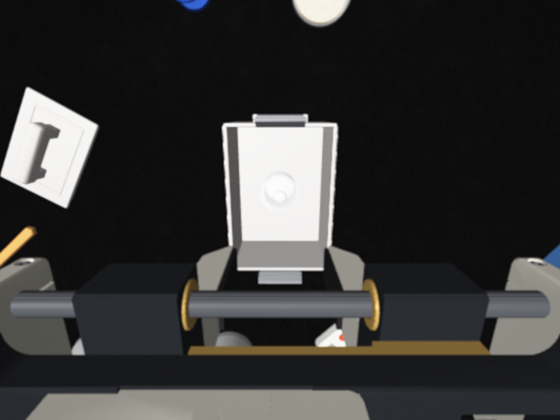

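View pics/scene6.png

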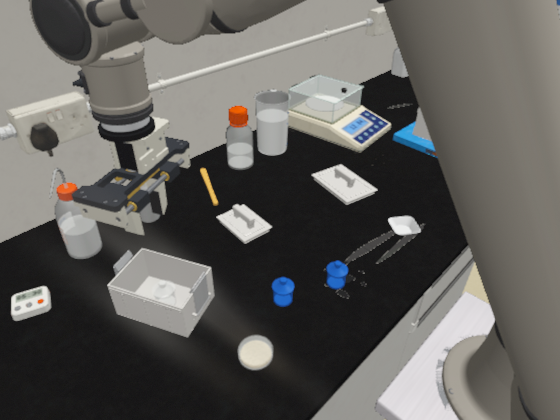

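Call:
{"name": "apply_moves", "arguments": {"dp": [[-1.6, -0.69, 0], [-3.22, -1.38, 0], [-3.22, -1.38, 0], [-3.22, -1.38, 0], [-3.22, -1.38, 0], [-3.22, -1.38, 0], [-3.22, -1.38, 0], [-3.22, -1.38, 0], [-3.22, -1.38, 0], [-3.22, -1.38, 0], [-3.22, -1.38, 0], [-3.22, -1.38, 0], [-3.22, -1.38, 0], [-3.22, -1.38, 0], [-3.22, -1.38, 0], [-3.22, -1.38, 0], [-1.6, -0.69, 0]], "twist": [0, 0, 0, 0, 0, 0, 0, 0, 0, 0, 0, 0, 0, 0, 0, 0, 0]}}

```text
clock: 11.92
tcp_pos: [0.5469, -0.2869, 0.223]
eef_rot: [0.548, 0.836, -0.001, -0.002]
contact_force: [-1.0, 1.1, -0.2]
finger_gap: 0.547
```

Call:
{"name": "apply_moves", "arguments": {"dp": [[0, 0, 0], [0, 0, 0.6], [0, 0, 1], [0, 0, 1], [0, 0, 1], [0, 0, 1], [0, 0, 1], [0, 0, 0.4], [0, 0, 0], [0, 0, 0]], "twist": [0.045, 0.1, 0.1, 0.1, 0.1, 0.1, 0.1, 0, 0, 0]}}

```text
clock: 12.75
tcp_pos: [0.5479, -0.2831, 0.1645]
eef_rot: [0.783, 0.622, -0.0, -0.001]
contact_force: [-0.6, -0.6, -0.1]
finger_gap: 0.55
```

```bash
python3 - <<'E'
from h import *
take('wrist','wrist7')
plan([.5472,-.2845,.0445],76.6)
W=cloud('wrist7').reshape(-1,3)
for z in ((.012,.02),(.03,.06)):
    P=W[(W[:,2]>z[0])&(W[:,2]<z[1])&(abs(W[:,0]-.547)<.11)&(abs(W[:,1]+.283)<.11)]
    print(len(P),cv2.minAreaRect((P[:,:2]*1000).astype(np.float32)),np.median(P[:,2]),P[:,2].max())
E
```

```text
pos [ 0.5482 -0.2833  0.1651] yaw 76.86 tilt 0.02 j6 -1.942 | total tool shift cm [-0.14 -0.07 12.06] twist 0.0045 t 12.8
13908 ((548.3812255859375, -283.51910400390625), (104.24410247802734, 150.3428955078125), 76.67693328857422) 0.01629501565308447 0.019791123655344106
1354 ((547.6097412109375, -283.5298767089844), (15.927413940429688, 69.38426208496094), 76.43295288085938) 0.04571991378919077 0.04821379091558671
```

View pics/wrist7.png

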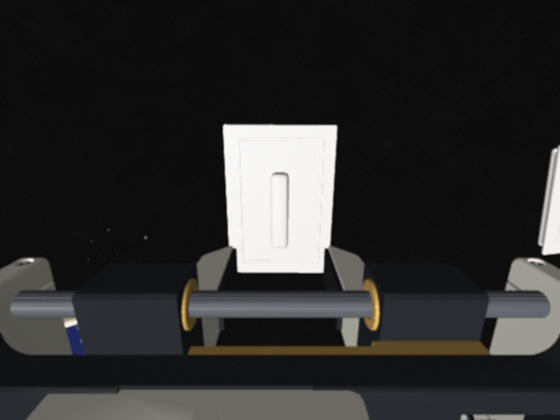

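Call:
{"name": "apply_moves", "arguments": {"dp": [[-0.09, -0.02, 1.5], [0, 0, 2.5], [0, 0, 2.5], [0, 0, 2.5], [0, 0, 1.5], [0, 0, 0.8], [0, 0, 0.46], [0, 0, 0.3], [0, 0, 0], [0, 0, 0]], "twist": [0.004, 0, 0, 0, 0, 0, 0, 0, 0, 0]}}

```text
clock: 13.63
tcp_pos: [0.5484, -0.2845, 0.0457]
eef_rot: [0.785, 0.619, 0.0, 0.001]
contact_force: [-0.8, -0.4, -0.0]
finger_gap: 0.551
```

Call:
{"name": "apply_moves", "arguments": {"dp": [[0, 0, 0], [0, 0, 0], [0, 0, 0], [0, 0, 0], [0, 0, 0], [0, 0, 0], [0, 0, 0], [0, 0, 0], [0, 0, 0], [0, 0, 0]], "twist": [0, 0, 0, 0, 0, 0, 0, 0, 0, 0], "fingers": -1}}

```text
clock: 14.47
tcp_pos: [0.5478, -0.2841, 0.0447]
eef_rot: [0.785, 0.619, 0.0, 0.0]
contact_force: [-0.7, -0.2, 0.6]
finger_gap: 0.173
```

Call:
{"name": "apply_moves", "arguments": {"dp": [[0, 0, -0.7], [0, 0, -1.5], [0, 0, -2.5], [0, 0, -3], [0, 0, -3], [0, 0, -3], [0, 0, -2.5], [0, 0, -1.5], [0, 0, -0.5], [0, 0, 0], [0, 0, 0]], "twist": [0, 0, 0, 0, 0, 0, 0, 0, 0, 0, 0]}}

```text
clock: 15.38
tcp_pos: [0.5474, -0.2838, 0.2257]
eef_rot: [0.785, 0.619, -0.0, -0.001]
contact_force: [0.1, -0.3, -2.5]
finger_gap: 0.168
```

```bash
python3 - <<'E'
from h import *
s,st=take('wrist','wrist8')
plan([.5436,.2763,.226],113.5); print(st['finger_gap'])
W=cloud('wrist8').reshape(-1,3); T=(W-st['tcp_pos'])@Rot.from_quat(st['eef_rot']).as_matrix()*1000
for z in ((17,32),(-10,12)):
    P=T[(T[:,2]>z[0])&(T[:,2]<z[1])&(abs(T[:,0])<70)&(abs(T[:,1])<90)]
    print(len(P),cv2.minAreaRect((P[:,:2]).astype(np.float32)),np.median(P[:,2]))
P=T[(T[:,2]>17)&(T[:,2]<32)&(abs(T[:,0])<70)&(T[:,1]<90)]
for y in range(-60,90,10):
    Q=P[abs(P[:,1]-y)<3]
    if len(Q): print(y,Q[:,0].min().round(1),Q[:,0].max().round(1),np.median(Q[:,2]).round(1))
E
```

```text
pos [ 0.5472 -0.2837  0.225 ] yaw 76.49 tilt 0.16 j6 -1.937 | total tool shift cm [ 54.36 -13.43  -0.1 ] twist -0.646 t 15.4333
0.1679286181168403
22952 ((-0.29984283447265625, -5.58929443359375), (104.30184173583984, 139.0891571044922), 0.25161013007164) 28.46046720221
4038 ((3.288577079772949, -1.8334236145019531), (67.3112564086914, 45.91209030151367), 67.20440673828125) -0.8589841908266398
-60 -51.9 52.0 28.2
-50 -52.0 51.8 28.5
-40 -51.8 51.8 28.5
-30 -52.4 51.8 28.4
-20 -51.6 51.7 28.5
-10 -52.0 51.9 28.4
0 -51.5 51.8 28.4
40 -10.7 10.5 28.4
50 -14.7 14.5 28.6
60 -15.6 15.4 28.1
```

View pics/wrist8.png

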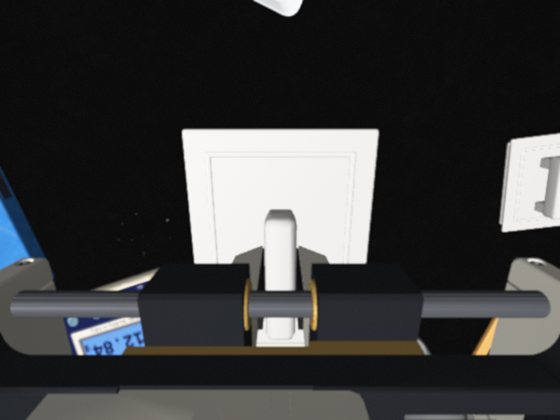

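Call:
{"name": "apply_moves", "arguments": {"dp": [[1, -0.25, 0], [2.4, -0.59, 0], [3.4, -0.84, 0], [3.4, -0.84, 0], [3.4, -0.84, 0], [3.4, -0.84, 0], [3.4, -0.84, 0], [3.4, -0.84, 0], [3.4, -0.84, 0], [3.4, -0.84, 0], [3.4, -0.84, 0], [3.4, -0.84, 0], [3.4, -0.84, 0], [3.4, -0.84, 0], [3.4, -0.84, 0], [3.4, -0.84, 0], [2.4, -0.59, 0], [1, -0.24, 0], [0, 0, 0]], "twist": [0, 0, 0, 0, 0, 0, 0, 0, 0, 0, 0, 0, 0, 0, 0, 0, 0, 0, 0]}}

```text
clock: 17.02
tcp_pos: [0.543, 0.2786, 0.2252]
eef_rot: [0.784, 0.62, -0.001, -0.001]
contact_force: [-1.3, -0.6, -0.9]
finger_gap: 0.17
```

Call:
{"name": "apply_moves", "arguments": {"dp": [[0, 0, 0], [0, 0, 0], [0, 0, 0], [0, 0, 0], [0, 0, 0], [0, 0, 0], [0, 0, 0], [0, 0, 0], [0, 0, 0], [0, 0, 0], [0, 0, 0]], "twist": [-0.05, -0.09, -0.09, -0.09, -0.09, -0.09, -0.09, -0.056, 0, 0, 0]}}

```text
clock: 17.93
tcp_pos: [0.5443, 0.2753, 0.2263]
eef_rot: [0.549, 0.836, -0.0, -0.0]
contact_force: [-1.1, 0.1, -1.5]
finger_gap: 0.173
```

```bash
python3 - <<'E'
from h import *
s,st=take('wrist','wrist9'); take('scene','scene9');take('side','side9')
plan([.5436,.2763,.135],113.5); print(st['finger_gap'])
W=cloud('wrist9').reshape(-1,3); T=(W-st['tcp_pos'])@Rot.from_quat(st['eef_rot']).as_matrix()*1000
P=T[(T[:,2]>17)&(T[:,2]<32)&(abs(T[:,0])<70)&(abs(T[:,1])<90)]
print(len(P),cv2.minAreaRect((P[:,:2]).astype(np.float32)),np.median(P[:,2]))
E
```

```text
pos [0.5443 0.2759 0.2265] yaw 113.44 tilt 0.02 j6 -1.636 | total tool shift cm [ 0.06 -0.05  9.15] twist -0.0011 t 18.0833
0.17306149323201517
22923 ((-0.251251220703125, -5.685554504394531), (138.90792846679688, 104.51238250732422), 89.61048126220703) 28.474957737916732
```

View pics/scene9.png

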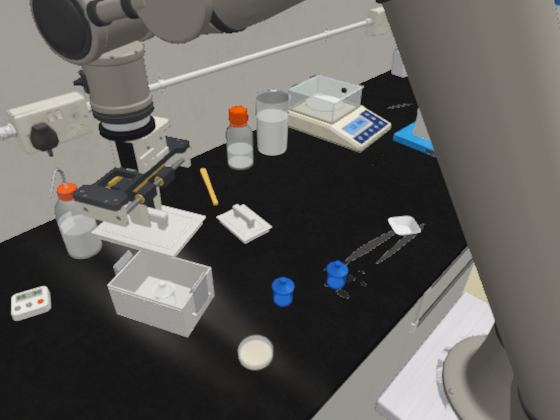

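View pics/wrist9.png

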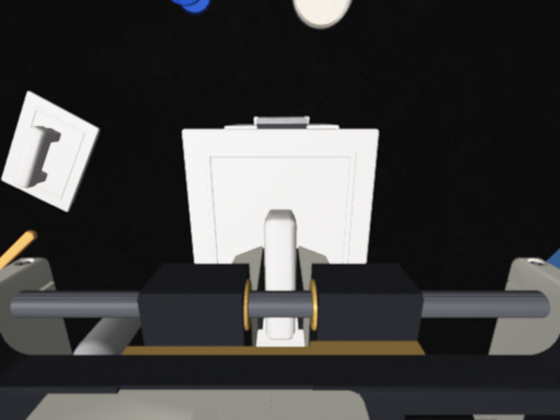

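Call:
{"name": "apply_moves", "arguments": {"dp": [[0.06, -0.05, 1], [0, 0, 1.5], [0, 0, 1.5], [0, 0, 1.5], [0, 0, 1.5], [0, 0, 1.3], [0, 0, 0.9], [0, 0, 0.5], [0, 0, 0.3], [0, 0, 0], [0, 0, 0], [0, 0, 0]], "twist": [0, 0, 0, 0, 0, 0, 0, 0, 0, 0, 0, 0]}}

```text
clock: 19.08
tcp_pos: [0.5438, 0.2767, 0.1272]
eef_rot: [0.548, 0.836, 0.0, 0.0]
contact_force: [0.1, -0.7, -0.9]
finger_gap: 0.173
```

```bash
python3 - <<'E'
from h import *
for n in('scene','side','wrist'): s,st=take(n,n+'10')
plan([.5436,.2763,.1104],113.5); print(st['contact_force'])
a=cv2.imread('pics/scene10.png')[220:335,85:230];b=cv2.imread('pics/side10.png')[110:205,210:320]
cv2.imwrite('pics/c10.png',np.hstack([cv2.resize(a,(400,317),interpolation=2),cv2.resize(b,(367,317),interpolation=2)]))
E
```

```text
pos [0.5437 0.2766 0.127 ] yaw 113.51 tilt 0.04 j6 -1.636 | total tool shift cm [-0.02 -0.02  1.66] twist 0.0001 t 19.2333
[ 0.58692334  0.59203532 -1.28428361]
```

View pics/c10.png

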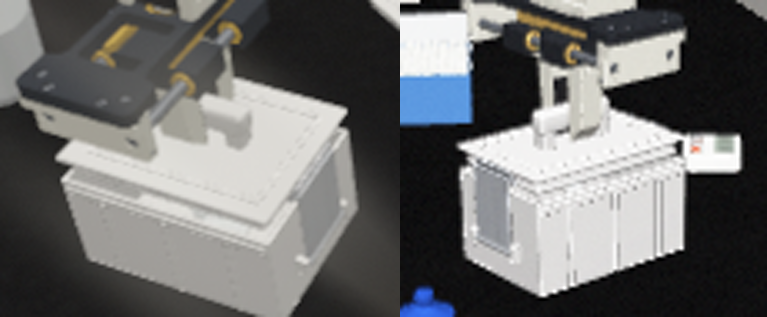

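View pics/wrist10.png

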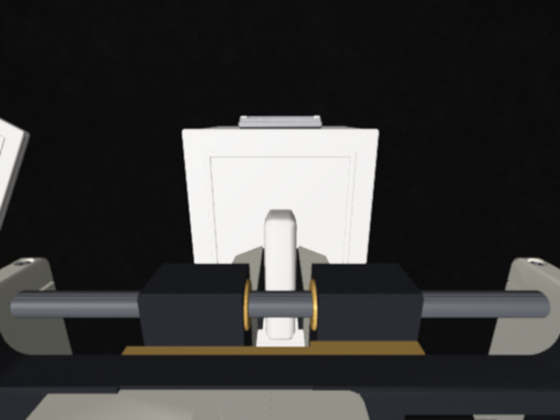

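Call:
{"name": "apply_moves", "arguments": {"dp": [[0, 0, 0.2], [0, 0, 0.2], [0, 0, 0.2], [0, 0, 0.1], [0, 0, 0]], "twist": [0, 0, 0, 0, 0]}}

```text
clock: 19.65
tcp_pos: [0.5438, 0.2766, 0.1197]
eef_rot: [0.548, 0.836, 0.0, 0.0]
contact_force: [-0.0, -0.2, 1.3]
finger_gap: 0.17
```

Call:
{"name": "apply_moves", "arguments": {"dp": [[0, 0, 0.15], [0, 0, 0.15], [0, 0, 0]], "twist": [0, 0, 0]}}

```text
clock: 19.9
tcp_pos: [0.5434, 0.2765, 0.1161]
eef_rot: [0.548, 0.836, -0.0, -0.0]
contact_force: [0.8, -0.7, 0.6]
finger_gap: 0.172
```

Call:
{"name": "apply_moves", "arguments": {"dp": [[0, 0, 0.15], [0, 0, 0.15], [0, 0, 0.15], [0, 0, 0.1], [0, 0, 0]], "twist": [0, 0, 0, 0, 0]}}

```text
clock: 20.32
tcp_pos: [0.5434, 0.2765, 0.1107]
eef_rot: [0.548, 0.836, -0.0, -0.0]
contact_force: [-0.3, -0.5, -0.7]
finger_gap: 0.172
```

Call:
{"name": "apply_moves", "arguments": {"dp": [[0, 0, 0.1], [0, 0, 0.05], [0, 0, 0]], "twist": [0, 0, 0]}}

```text
clock: 20.57
tcp_pos: [0.5434, 0.2765, 0.1107]
eef_rot: [0.548, 0.836, -0.0, 0.0]
contact_force: [-4.2, -2.6, 9.5]
finger_gap: 0.17
```

```bash
cat > look.py <<'E'
import sys; from h import *
k=sys.argv[1]
for n in('scene','side','wrist'): s,st=take(n,n+k)
print(st['contact_force'],st['tcp_pos'])
a=cv2.imread('pics/scene%s.png'%k)[220:335,85:230];b=cv2.imread('pics/side%s.png'%k)[110:205,210:320]
cv2.imwrite('pics/c%s.png'%k,np.hstack([cv2.resize(a,(400,317),interpolation=2),cv2.resize(b,(367,317),interpolation=2)]))
T=(cloud('wrist'+k).reshape(-1,3)-st['tcp_pos'])@Rot.from_quat(st['eef_rot']).as_matrix()*1000
P=T[(T[:,2]>15)&(T[:,2]<35)&(abs(T[:,0])<52)&(abs(T[:,0])>35)&(T[:,1]<-10)&(T[:,1]>-60)]
print('plate rel tcp',np.median(P[:,2]),len(P))
for n in('scene','side'):
    A=cloud(n+k).reshape(-1,3); c,s_=np.cos(np.radians(23.5)),np.sin(np.radians(23.5))
    d=A[:,:2]-[.5436,.2763]; L=np.c_[d[:,0]*c+d[:,1]*s_, -d[:,0]*s_+d[:,1]*c,A[:,2]]*1000
    for x in(-60,60):
        Q=L[(abs(L[:,0]-x)<12)&(abs(L[:,1])<42)&(L[:,2]>70)&(L[:,2]<105)]; print(n,'plate z at x',x,np.median(Q[:,2]).round(1) if len(Q) else None,len(Q))
    for sg in(1,-1):
        Q=L[(L[:,0]*sg>68)&(L[:,0]*sg<100)&(abs(L[:,1])<20)&(L[:,2]>86)&(L[:,2]<105)]
        if len(Q): print(n,'clip',sg,'x range',Q[:,0].min().round(1),Q[:,0].max().round(1),'zmax',Q[:,2].max().round(1),len(Q))
E
python3 look.py 11
```

```text
[-2.39120254 -1.6718733   9.30163785] [0.54336512 0.27650638 0.11068906]
plate rel tcp 28.38729212334988 5000
scene plate z at x -60 81.1 430
scene plate z at x 60 81.3 15
scene clip -1 x range -81.0 -75.4 zmax 97.1 93
side plate z at x -60 82.4 63
side plate z at x 60 82.5 76
side clip 1 x range 71.5 80.5 zmax 97.7 45
side clip -1 x range -82.3 -73.9 zmax 97.9 49
```

View pics/c11.png

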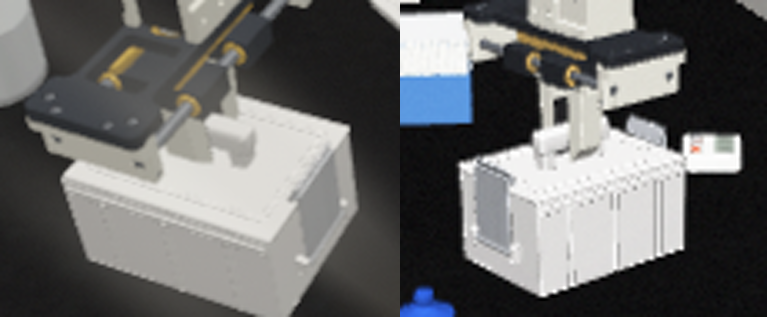

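View pics/wrist11.png

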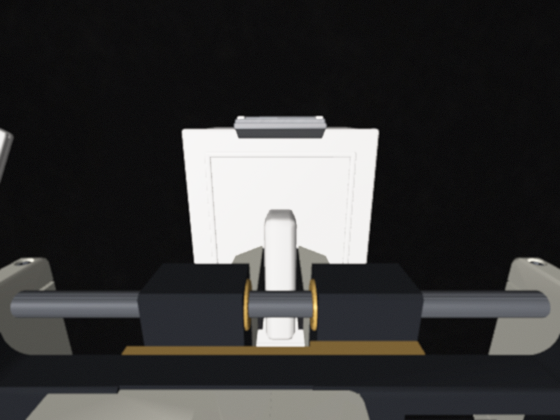

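Call:
{"name": "apply_moves", "arguments": {"dp": [[0, 0, -0.1], [0, 0, 0], [0, 0, 0], [0, 0, 0], [0, 0, 0], [0, 0, 0], [0, 0, 0]], "twist": [0, 0, 0, 0, 0, 0, 0], "fingers": 0}}

```text
clock: 21.3
tcp_pos: [0.5436, 0.2766, 0.1104]
eef_rot: [0.548, 0.836, -0.0, -0.0]
contact_force: [0.1, 0.1, -0.3]
finger_gap: 0.497
```

Call:
{"name": "apply_moves", "arguments": {"dp": [[0, 0, -0.5], [0, 0, -1], [0, 0, -2], [0, 0, -3], [0, 0, -3], [0, 0, -2], [0, 0, 0], [0, 0, 0]], "twist": [0, 0, 0, 0, 0, 0, 0, 0]}}

```text
clock: 21.97
tcp_pos: [0.5442, 0.2768, 0.2278]
eef_rot: [0.548, 0.836, 0.002, 0.001]
contact_force: [0.3, -0.2, -0.4]
finger_gap: 0.498
```

```bash
python3 look.py 12; python3 - <<'E'
from h import *
A=cloud('wrist12').reshape(-1,3); A=A[(abs(A[:,0]-.543)<.14)&(abs(A[:,1]-.277)<.14)]
for z in ((.078,.0845),(.086,.101),(.105,.12)):
    P=A[(A[:,2]>z[0])&(A[:,2]<z[1])]
    if len(P)>4: print(z,len(P),cv2.minAreaRect((P[:,:2]*1000).astype(np.float32)))
E
```

```text
[ 0.18473505 -0.39732411 -0.97008182] [0.54311898 0.27642416 0.22506838]
plate rel tcp 16.09415542977267 4
scene plate z at x -60 81.0 429
scene plate z at x 60 81.0 396
scene clip 1 x range 72.3 81.5 zmax 97.2 121
scene clip -1 x range -81.5 -75.1 zmax 97.0 92
side plate z at x -60 82.2 63
side plate z at x 60 82.0 77
side clip 1 x range 70.8 82.8 zmax 96.7 46
side clip -1 x range -82.1 -75.6 zmax 97.7 46
(0.078, 0.0845) 13748 ((543.3820190429688, 276.35345458984375), (148.810546875, 104.04090881347656), 23.526756286621094)
(0.086, 0.101) 1110 ((543.3171997070312, 276.3681640625), (160.55560302734375, 43.903282165527344), 23.554424285888672)
(0.105, 0.12) 1346 ((542.317626953125, 276.0870361328125), (68.614013671875, 15.482876777648926), 23.155193328857422)
```

View pics/wrist12.png

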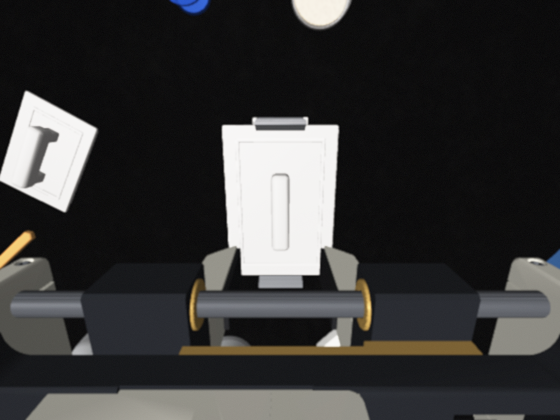

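View pics/c12.png

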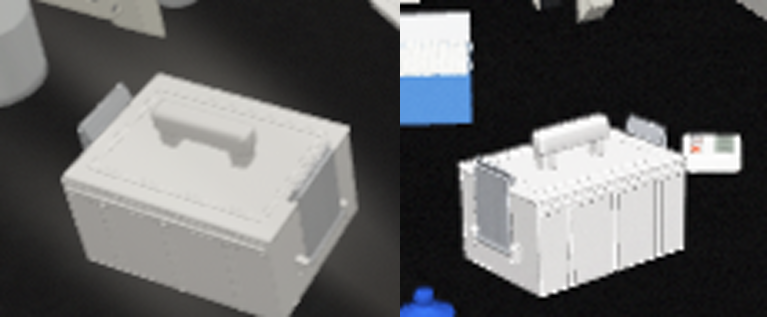

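The views show the lid flat on the tub, with both clips upright over its ends. The lid and clip centres agree within 0.1 mm and the angles within 0.03°. I'm handing in.

```bash
python3 -c "
from plant import *
print(hand_in())"
```

```text
the job is handed in; nothing more can be done
None
```

I stood the clear weighing bottle upright in the tub, put the larger lid on and pressed it home, then withdrew the gripper and handed in at about 22 s of the 51 s. `hand_in()` reports no verdict, so the result rests on my own last checks.

- **Bottle:** after release it stood upright within about 1.5 mm of the tub's centre. Its top measured 63 mm, where 62 mm was expected, so it was on the floor. I could not see it again once the lid was on.
- **Lid:** it met a hard stop at about 9 N. The plate top measured 81–82.5 mm at both ends, against 82 mm when home. Its centre agreed with the centre between the two clips to within 0.1 mm, and its angle to within 0.03°. The grip bar alone read about 1 mm and 0.4° off, which is within the camera's accuracy and the limits.
- **Clips:** both looked upright over the lid's edge, with tops at about 97 mm and outer faces 81–83 mm from the tub's centre, as at rest. I had no direct reading of their angles.
- **Other objects:** I did not touch the smaller lid, petri dish, weighing boat or blue bottles. I did not re-measure their positions at the end.
- **Disagreement between views:** the scene and side cameras differed by about 6 mm in y on the tub and bottle, so I used the wrist camera for the final alignment.

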